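Key the filter cell into the sloping mouth of an air sampler

ROBOT

A 6-joint arm with a two-finger parallel gripper is mounted at the origin on the work surface. World frame = base frame: x ahead of the robot, y to its left, z up, the work surface at z = 0. Lengths are in m, angles in degrees, forces in N, time in s.
With the tool pointing down it reaches from about 0.35 to 0.875 m from the base axis. Payload 4.2 kg.
Tool frame: the origin (TCP) lies between the finger pads; the fingertips stand 8 mm ahead of it and the grasp point (between the pads) lies 11 mm behind it; z points along the fingers, y is the direction in which the jaws open and shut (so a half turn about z gives the same grasp; the last joint's range is limited). The gripper opens to 87 mm and grips with 3 to 60 N. Pads are 19 mm wide; open, the fingers measure 117 mm over their backs; the gripper's body (75 mm by 190 mm) begins 51 mm behind the grasp point.
Start: joints at [-53.423, 22.042, 0.453, 0, -68.411, -14.817], TCP at [0.232, -0.58, 0.231] pointing down, gripper open.
Joint ranges: [-179.83, 179.83], [-69.29, 118.12], [-61.27, 80.66], [-181.25, 117.63], [-171.15, -9.14], [-177.46, 177.46]. Speed limits (degrees/s): [159.86, 159.86, 180, 180, 180, 180].

INTERFACE

Orientations are given as a 3x3 rotation matrix whose columns are the frame's x, y, z axes.
In Python, from cell import readout, optics, ticket gives the robot as it stands.
- The arm moves only by the tool play_rows, never from a script. Its argument "moves" is a list of rows, each a list of 7 numbers: the shift along the tool's x, y, z in m, then the turn, a rotation vector about the tool's x, y, z in rad, then the opening, from 0 (shut) to 1 (fully open). A call has 1 to 20 rows; each row is the pose to reach, as a shift and turn from the pose commanded when the call began, along the tool's axes at that moment; what a row does not reach only later rows make up. A row lasts 1/8 s, in which the tool goes at most 62.5 mm and 10.7 degrees, less where a joint would pass 70% of its speed; a pose out of reach is approached as far as the arm can. A call with a gripper value outside its range is refused whole. The fingers move at their own pace and stop on an object; "grip_force" is the grip in N (left out, the last holds). Time passes only in rows, so rows that repeat a pose let the fingers close. It gives the time, the measured TCP pose, the force and the opening at its end, in the units of the state.
- readout.read_state(): the state, without advancing time (a new reading comes with each control period).
- optics.read_camera(name): name is "scene" or "side" or "wrist"; returns a dict with "color" (420x560x3 uint8, red, green, blue), "vfov" (degrees; the focal length in pixels is half the picture's height over the tangent of half this angle, whatever the lens; pixels are square), "cx", "cy" (the principal point, pixels), "cam_to_world" (4x4, takes a point from camera to world coordinates). Camera axes: x right, y up, looking along -z (the intrinsics and any distortion apply to the point x, -y, -z); pixel columns grow to the right and rows downward; lengths in m; the calibration is good to about 2 mm. A picture is of the moment at which its call begins. There is no depth.
- ticket.close_job(): hands the job in, once; it reports no verdict.
The state is a dict: "time": time; "joint_pos": joint angles; "qvel": joint speeds; "joint_efforts": joint torques, N m; "tcp_pos": TCP position; "tcp_rot": TCP orientation; "ft_force": force on the tool from outside, world axes, zero at the start; "ft_torque": the same for the moment, N m; "grip_width": opening from 0.0 (shut) to 1.0 (fully open).
Only numpy, scipy, OpenCV 4.12 (cv2) and the standard library are available. Lean on these libraries where they do the work, as an engineer would, in place of code of your own. Each camera call takes 0.05 s, during which the arm holds its last target.

TASK

Fit the filter cell standing in the black tray into the sloping mouth of the air sampler: set it in square to the mouth, press lightly and turn it until its lugs find the hidden slots and it drops fully home with its flange flush on the rim, then let go. Leave the other things on the table alone.

Things in the scene. Friction and masses are not known exactly. Their poses are not given: they have to be found in the camera images.
- cell: Filter cell: round white plastic part, about 0.2 kg, 87 mm tall, standing upright in the tray. Origin: centre of its underside; z: its axis, up to the handle; x: along the handle bar. From below: nose of radius 28 mm (z 0 to 8 mm), round spigot of radius 30 (z 8 to 34), flange of radius 46 (z 34 to 42), handle bar (z 42 to 87). A half turn makes no difference.
- cell_handle (a point): Middle of the cell's handle bar, on its axis at z = 64.5 mm of the cell. The upright bar is 60 mm long along the cell's x, 14 mm thick along y and 45 mm high, its foot on the flange.
- cell_lugs (a point): On the cell's axis at z = 8 mm, level with the undersides of its two equal lugs. They stand out from the spigot, hidden under the flange, in line with the handle bar (at +x and -x of the cell): 14 mm wide along y, out to radius 38 mm, 12 mm high (z 8 to 20).
- tray: Black tray, 170 x 170 mm, fixed; floor 5 mm thick, lip 14 mm high. Origin: centre of its underside. The cell stands on its floor.
- sampler: The air sampler, a grey box 190 mm (x) by 160 mm (y), fixed, with a round white head on top whose mouth slopes towards the sampler's -x side. Origin: on the table, 20 mm nearer the -x side than the centre of its footprint. Up to 186 mm high on the table, without the cell.
- mouth: Mouth of the sampler's head, fixed to the sampler. Origin: centre of the mouth in the plane of its flat rim (outside radius 62 mm); z: straight out of the mouth, 30 degrees from vertical, leaning to the sampler's -x side; y: level. The bore, radius 42 mm and 46 mm deep, takes the cell's lugs at any angle down to a ledge. Fully home, the flange lies on the rim and the cell's origin is at z = -34 mm.
- ledge (a point): Centre of the metal ledge in the bore, 14 mm below the rim (its axes are the mouth's). The ledge has a round hole of radius 33 mm and two opposite slots 18 mm wide, out to radius 42, right through it. It does not turn, but its slots lie at an unknown angle: along the mouth's y give or take 35 degrees; no pose tells. Lugs on the ledge: cell's origin at z = -22 mm of the mouth; in the slots it drops 12 mm.
- cap: A bystander: white dust cap, a disc of radius 40 mm, 12 mm thick, with a round knob (34 mm high in all), loose on the table between tray and sampler. Origin: centre of its underside. It does not belong in the mouth now.
- rack: A bystander: white rack of sample tubes, 130 mm (x) by 70 mm (y), 88 mm high, loose, between tray and sampler. Origin: centre of its underside.
- spray: A bystander: blue spray bottle, 190 mm high, loose. Origin: centre of its underside.
- gel: A bystander: clear bottle, radius 32 mm, 170 mm high, loose. Origin: centre of its underside.
Things that resemble listed ones, but are neither listed nor needed, are in the scene too. What is shaped like the cell but brown or red is not meant.

How it is judged (in metres and radians):
On the way:
1. the cell is lifted clear of the tray (z of cell in the frame of tray above 0.05 m), for 0.2 s.
At the end, for the whole second after the job is handed in: The cell sits fully home in the sampler's mouth: origin within 3 mm of its home depth (34 mm below the rim), within 4 mm of the mouth's axis both ways, its axis within 0.06 rad of the mouth's, at rest and released (z of cell in the frame of mouth below -0.031 m and x of cell in the frame of mouth between -0.004 and 0.004 m and y of cell in the frame of mouth between -0.004 and 0.004 m and angle between the z axis of cell and the z axis of mouth, either way round below 0.06 rad and linear speed of cell below 0.02 m/s and angular speed of cell below 0.1 rad/s); the robot touches nothing.
It fails at once if the cell is forced against the sampler with more than 60 N (contact force between cell and sampler above 60 N).
It fails at once if the dust cap, rack, spray or gel bottle is moved by more than 30 mm (distance of any of cap, rack, spray, gel from where it was at the start of the episode above 0.03 m).
It also fails if it takes over 58 s, if anything falls off the work surface, if the arm or the gripper's body presses on something with over 40 N, if the wrist force passes 120 N, or if a joint passes its speed limit or range.

## Working session

There is one attempt and no reset: what is moved stays moved. The work goes in short steps, Python scripts to look and compute and a tool call to move; the robot and the scene stay as the last step left them, time stands still between calls to the robot, and variables do not carry over. Pictures are saved under pics/ and viewed, and the job is handed in when it is done.

Besides the shell and the picture viewer there is one more tool, called after "Call:" as a command line: name --pt "numbers of a row" for each row, then --argument value for the rest. play_rows: Moves the arm, as the interface text tells. Its arguments: {"type":"object","properties":{"moves":{"type":"array","items":{"type":"array","items":{"type":"number"}}},"grip_force":{"type":"number"}},"required":["moves"]}

```bash
ls; mkdir -p pics; cat > h.py <<'E'
import sys; sys.path.insert(0,'.')
import numpy as np, cv2, pickle
from cell import readout, optics
def snap(n,tag):
    r=optics.read_camera(n); cv2.imwrite(f'pics/{tag}.png',r['color'][...,::-1]); pickle.dump(r,open(f'pics/{tag}.pkl','wb')); return r
def ld(tag): return pickle.load(open(f'pics/{tag}.pkl','rb'))
E
python3 - <<'E'
from h import *
for n in ['scene','side','wrist']:
    r=snap(n,n+'0'); print(n,{k:v for k,v in r.items() if k!='color'})
print(readout.read_state())
E
```

```text
pics
scene {'vfov': 46.766481865742215, 'cx': 285.18711088384674, 'cy': 213.09472439048207, 'cam_to_world': array([[ 0.6657605 , -0.52979163,  0.52543676,  1.39644128],
       [ 0.74614237,  0.47823298, -0.46321138, -0.72505319],
       [-0.00587567,  0.70043847,  0.71368861,  1.20371021],
       [ 0.        ,  0.        ,  0.        ,  1.        ]])}
side {'vfov': 44.217822826170504, 'cx': 284.1238176427228, 'cy': 214.2743472049409, 'cam_to_world': array([[-0.78485543,  0.40484615, -0.46914981, -0.11257107],
       [-0.6196534 , -0.50586871,  0.60010541,  0.91744995],
       [ 0.00562216,  0.76170627,  0.6478981 ,  1.0962236 ],
       [ 0.        ,  0.        ,  0.        ,  1.        ]])}
wrist {'vfov': 62.876084745705654, 'cx': 278.8069657913878, 'cy': 210.2889141732515, 'cam_to_world': array([[-0.3707893 , -0.90062361, -0.22669892,  0.16930463],
       [ 0.92871484, -0.35904408, -0.09260718, -0.60462278],
       [ 0.00200931, -0.2448764 ,  0.96955222,  0.38394509],
       [ 0.        ,  0.        ,  0.        ,  1.        ]])}
{'time': 0.15, 'joint_pos': array([-5.34225135e+01,  2.20821697e+01,  4.00165138e-01, -1.97656421e-02,
       -6.84099523e+01, -1.48176296e+01]), 'qvel': array([ 0.08851629, -0.06301896,  0.22436898,  0.18349882, -0.03213423,
       -0.05004221]), 'joint_efforts': array([-7.88048146e-05, -3.91053843e+01,  1.87587619e+01,  4.22229677e+00,
        1.23991040e-02, -1.49290522e-04]), 'tcp_pos': array([ 0.23157355, -0.58007107,  0.22971323]), 'tcp_rot': array([[-9.28792901e-01, -3.70598514e-01, -6.98795593e-04],
       [-3.70599159e-01,  9.28791727e-01,  1.47999211e-03],
       [ 1.00552690e-04,  1.63357922e-03, -9.99998661e-01]]), 'ft_force': array([ 0.00827132, -0.48089936, -0.34409552]), 'ft_torque': array([ 0.02241473,  0.05468843, -0.00903808]), 'grip_width': 1.0000996093392378}
```

View pics/scene0.png

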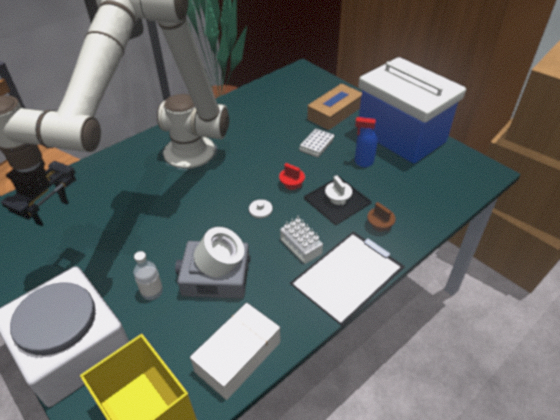

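View pics/side0.png

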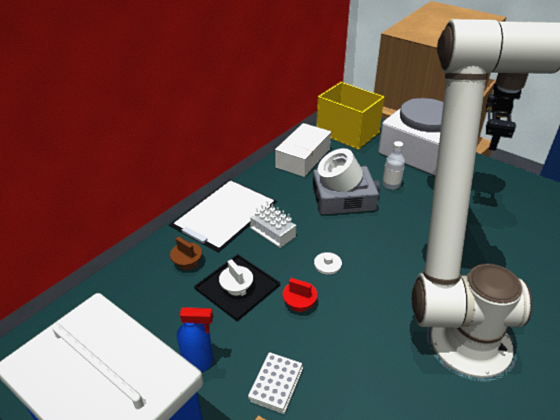

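View pics/wrist0.png

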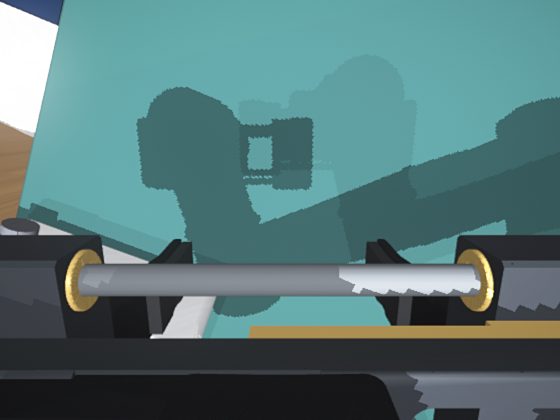

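The scene camera has white cell (339,192) in the black tray, a red copy (292,177), a brown copy (381,217), the sampler (215,260), rack (301,238), cap (261,208), gel (147,275) and spray (366,145). The white one in the black tray is the one meant. I'll enlarge to confirm.

```bash
python3 - <<'E'
from h import *
a=cv2.imread('pics/scene0.png'); b=cv2.imread('pics/side0.png')
def crop(im,x,y,w,h,s): return cv2.resize(im[y:y+h,x:x+w],None,fx=s,fy=s,interpolation=cv2.INTER_CUBIC)
cv2.imwrite('pics/c1.png',np.hstack([crop(a,295,165,80,60,5),crop(b,190,250,80,60,5)])) 
cv2.imwrite('pics/c2.png',np.hstack([crop(a,170,215,90,90,4),crop(b,300,135,90,90,4)]))
E
```

```text
(no output)
```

View pics/c1.png

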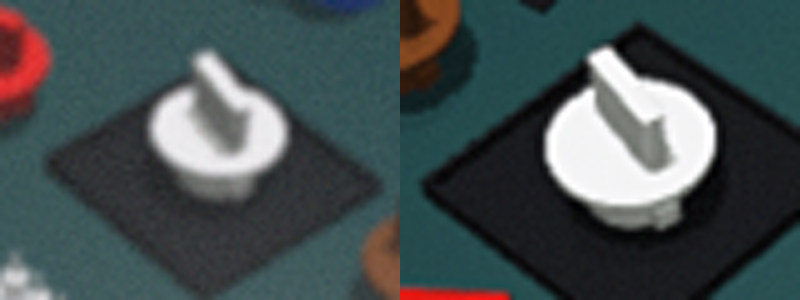

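View pics/c2.png

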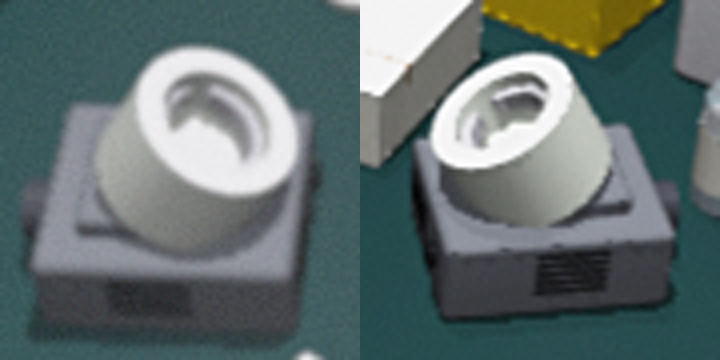

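The crop confirms the white cell in the black tray, with the handle bar's top ends at about (336,177)–(343,188) in scene. Next I'll measure.

```bash
cat >> h.py <<'E'
def ray(r,u,v):
    f=210/np.tan(np.radians(r['vfov']/2)); M=r['cam_to_world']
    d=M[:3,:3]@np.array([(u-r['cx'])/f,-(v-r['cy'])/f,-1]); return M[:3,3],d
def atz(r,u,v,z):
    o,d=ray(r,u,v); return o+d*(z-o[2])/d[2]
def tri(*a):
    A=np.zeros((3,3));b=np.zeros(3)
    for r,u,v in a:
        o,d=ray(r,u,v); d=d/np.linalg.norm(d); P=np.eye(3)-np.outer(d,d); A+=P;b+=P@o
    p=np.linalg.solve(A,b); return p
def proj(r,p):
    f=210/np.tan(np.radians(r['vfov']/2)); M=r['cam_to_world']
    q=M[:3,:3].T@(np.asarray(p)-M[:3,3]); return np.array([r['cx']+f*q[0]/-q[2], r['cy']-f*q[1]/-q[2]])
E
python3 - <<'E'
from h import *
np.set_printoptions(precision=4,suppress=True)
s=ld('scene0'); d=ld('side0')
C1=lambda x,y:(295+x/5-.4,165+y/5-.4); C2=lambda x,y:(190+(x-400)/5-.4,250+y/5-.4)
print('flange c',atz(s,*C1(218,132),.047),atz(d,*C2(630,149),.047),tri((s,*C1(218,132)),(d,*C2(630,149))))
# tray corners
cs=[C1(45,163),C1(205,298),C1(382,187)]
P=[atz(s,*c,.012) for c in cs];print('tray',P,[np.linalg.norm(P[i]-P[i+1]) for i in (0,1)],(P[0]+P[2])/2)
for a,bb,r in ((C1(205,52),C1(243,108),s),(C2(600,50),C2(655,115),d)):
    p,q=atz(r,*a,.092),atz(r,*bb,.092);print('bar',p,q,(p+q)/2,np.linalg.norm(p-q),np.degrees(np.arctan2(*(q-p)[1::-1])))
# mouth
M1=lambda x,y:(170+x/4-.4,215+y/4-.4); M2=lambda x,y:(300+(x-360)/4-.4,135+y/4-.4)
print('mouth',tri((s,*M1(218,121)),(d,*M2(506,110))))
m=tri((s,*M1(218,121)),(d,*M2(506,110))); print(proj(s,m),M1(218,121),proj(d,m),M2(506,110))
E
```

```text
flange c [0.5882 0.235  0.047 ] [0.5807 0.2434 0.047 ] [0.5843 0.2397 0.0413]
tray [array([0.5039, 0.1496, 0.012 ]), array([0.6716, 0.1393, 0.012 ]), array([0.6803, 0.3085, 0.012 ])] [np.float64(0.16801692790370643), np.float64(0.1693418858464692)] [0.5921 0.229  0.012 ]
bar [0.557  0.2498 0.092 ] [0.6144 0.2274 0.092 ] [0.5857 0.2386 0.092 ] 0.06163591749639389 -21.28468945757362
bar [0.6125 0.229  0.092 ] [0.5569 0.2462 0.092 ] [0.5847 0.2376 0.092 ] 0.05816447265015873 162.7859236929943
mouth [ 0.6001 -0.2585  0.1545]
[223.4353 244.6799] (224.1, 244.85) [335.5049 162.248 ] (336.1, 162.1)
```

```bash
python3 - <<'E'
from h import *
a=cv2.imread('pics/scene0.png'); b=cv2.imread('pics/side0.png')
def crop(im,x,y,w,h,s,fn):
    c=cv2.resize(im[y:y+h,x:x+w],None,fx=s,fy=s,interpolation=cv2.INTER_CUBIC)
    for i in range(0,w,5): cv2.line(c,(i*s,0),(i*s,4 if i%10 else 10),(0,0,255),1); 
    for i in range(0,w,10): cv2.putText(c,str(x+i),(i*s,22),0,.4,(0,0,255))
    for i in range(0,h,10): cv2.putText(c,str(y+i),(0,i*s+4),0,.4,(0,0,255))
    cv2.imwrite(fn,c)
crop(a,190,220,60,50,12,'pics/c3.png');crop(b,310,140,60,50,12,'pics/c4.png')
E
```

```text
(no output)
```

View pics/c3.png

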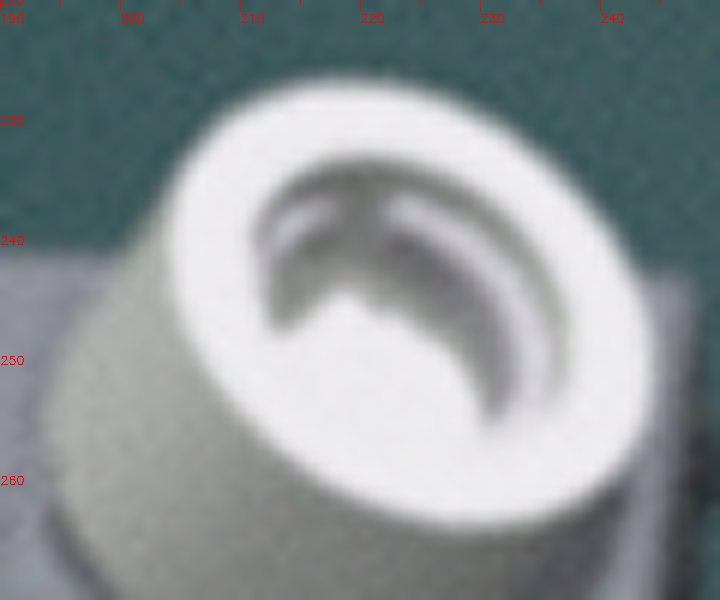

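View pics/c4.png

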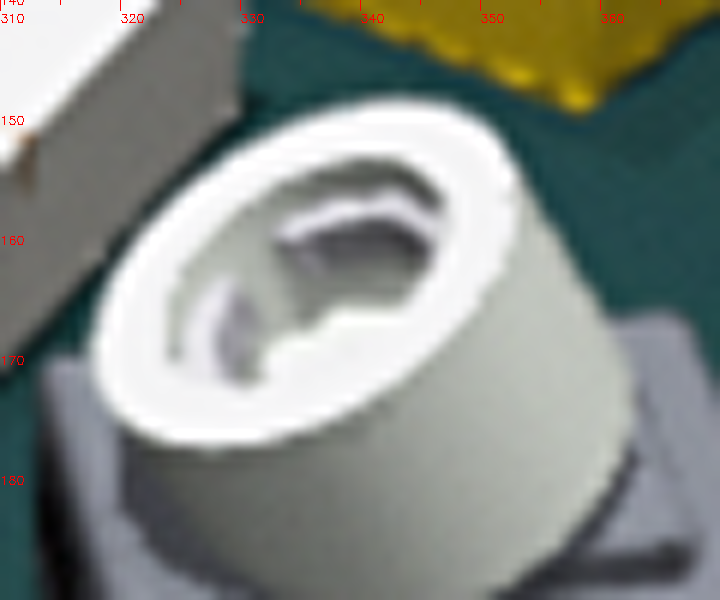

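Both views even show the ledge's slot: the metal arc breaks at about (219,237) in scene and (331,162) in side. I'll fit the mouth pose to rim points read off the crops.

```bash
python3 - <<'E'
from h import *
from scipy.optimize import least_squares
np.set_printoptions(precision=4,suppress=True)
s=ld('scene0'); d=ld('side0')
A=np.array([(345,76),(250,102),(190,165),(168,225),(182,300),(235,400),(310,470),(400,515),(480,530),(570,512),(630,440),(655,350),(630,260),(560,165),(450,95)])
B=np.array([(410,97),(300,123),(200,180),(130,260),(93,350),(120,420),(200,447),(300,432),(400,380),(475,300),(515,210),(510,140),(470,105)])
A=(A+.5)/12-.5+[190,220]; B=(B+.5)/12-.5+[310,140]
def R(yaw):
    c,sn=np.cos(yaw),np.sin(yaw); Z=np.array([[c,-sn,0],[sn,c,0],[0,0,1]])
    t=np.radians(-30); return Z@np.array([[np.cos(t),0,np.sin(t)],[0,1,0],[-np.sin(t),0,np.cos(t)]])
def res(p,views=(0,1)):
    M=R(p[3]);o=p[:3];out=[]
    for i,(r,P) in enumerate(((s,A),(d,B))):
        if i not in views: continue
        for u,v in P:
            c,k=ray(r,u,v); t=((o-c)@M[:,2])/(k@M[:,2]); q=c+t*k-o
            out.append(np.linalg.norm(q)-.062)
    return np.array(out)
for w in ((0,1),(0,),(1,)):
  for y0 in (1.5,):
    f=least_squares(lambda p:np.r_[res(p,w),(p[2]-.155)*3],[.6,-.2585,.155,y0]); print(w,f.x,np.degrees(f.x[3]),np.sqrt(np.mean(f.fun**2)))
f=least_squares(lambda p:np.r_[res(p),(p[2]-.155)*3],[.6,-.2585,.155,1.5])
M=R(f.x[3]);print(M)
L=f.x[:3]-.014*M[:,2]
for r,pp in ((s,[(217,237),(221.8,236.5),(219.5,237)]),(d,[(333.3,160),(329.5,163.5),(331.3,161.8)])):
    for u,v in pp:
        c,k=ray(r,u,v); t=((L-c)@M[:,2])/(k@M[:,2]); q=M.T@(c+t*k-L); print(q,np.hypot(*q[:2]),np.degrees(np.arctan2(q[1],q[0])))
E
```

```text
(0, 1) [ 0.5989 -0.2604  0.16    0.495 ] 28.364066570015765 0.03911737321992025
(0,) [ 0.5991 -0.256   0.1547  2.0615] 118.1167613306885 0.00808532276432687
(1,) [ 0.6017 -0.2577  0.155  -2.3345] -133.75836132420753 0.0011972192584808314
[[ 0.7621 -0.4751 -0.44  ]
 [ 0.4114  0.8799 -0.2375]
 [ 0.5     0.      0.866 ]]
[-0.0612  0.05   -0.    ] 0.0790173085384178 140.70378611403078
[-0.041   0.0488  0.    ] 0.06375891382742882 129.99197013877134
[-0.0499  0.0482  0.    ] 0.06937086653605626 135.98607479787862
[ 0.0041 -0.0169  0.    ] 0.017405679270582477 -76.27230838077143
[0.0151 0.0129 0.    ] 0.019805798216946682 40.49323314141113
[ 0.01   -0.0013  0.    ] 0.010042090921579226 -7.70060121474138
```

```bash
cat > fit.py <<'E'
from h import *
from scipy.optimize import least_squares
np.set_printoptions(precision=4,suppress=True)
s=ld('scene0'); d=ld('side0')
A=np.array([(345,76),(250,102),(190,165),(168,225),(182,300),(235,400),(310,470),(400,515),(480,530),(570,512),(630,440),(655,350),(630,260),(560,165),(450,95)])
B=np.array([(410,97),(300,123),(200,180),(130,260),(93,350),(120,420),(200,447),(300,432),(400,380),(475,300),(515,210),(510,140),(470,105)])
A=(A+.5)/12-.5+[190,220]; B=(B+.5)/12-.5+[310,140]
def R(yaw):
    c,sn=np.cos(yaw),np.sin(yaw); Z=np.array([[c,-sn,0],[sn,c,0],[0,0,1]])
    t=np.radians(-30); return Z@np.array([[np.cos(t),0,np.sin(t)],[0,1,0],[-np.sin(t),0,np.cos(t)]])
def res(p,views=(0,1)):
    M=R(p[3]);o=p[:3];out=[]
    for i,(r,P) in enumerate(((s,A),(d,B))):
        if i not in views: continue
        for u,v in P:
            c,k=ray(r,u,v); t=((o-c)@M[:,2])/(k@M[:,2]); q=c+t*k-o
            out.append(np.linalg.norm(q)-.062)
    return np.array(out)
if __name__=='__main__':
  best=None
  for w in ((0,1),(0,),(1,)):
    fs=[least_squares(lambda p:np.r_[res(p,w),(p[2]-.155)*3],[.6,-.2585,.155,y0]) for y0 in np.arange(-3,3.2,.4)]
    f=min(fs,key=lambda f:f.cost); best=best or f
    print(w,f.x,np.degrees(f.x[3]),np.sqrt(np.mean(f.fun**2)))
  f=best; M=R(f.x[3]);print(M)
  L=f.x[:3]-.014*M[:,2]
  for r,pp in ((s,[(217,237),(221.8,236.5),(219.5,237)]),(d,[(333.3,160),(329.5,163.5),(331.3,161.8)])):
    for u,v in pp:
        c,k=ray(r,u,v); t=((L-c)@M[:,2])/(k@M[:,2]); q=M.T@(c+t*k-L); print(q,np.hypot(*q[:2]),np.degrees(np.arctan2(q[1],q[0])))
E
python3 fit.py
```

```text
(0, 1) [ 0.6014 -0.2563  0.1555 -2.3671] -135.6231450038436 0.0014530945144752452
(0,) [ 0.6011 -0.2559  0.155  -2.4352] -139.52870278842857 0.0007602162440199125
(1,) [ 0.6017 -0.2577  0.155  -2.3345] -133.75836213702638 0.001197219258480677
[[-0.619   0.6994  0.3574]
 [-0.6057 -0.7148  0.3497]
 [ 0.5     0.      0.866 ]]
[ 0.0216 -0.0274  0.    ] 0.03487190194391579 -51.766682424036986
[ 0.0078 -0.0362  0.    ] 0.037049469430742936 -77.79300733012262
[ 0.0143 -0.031   0.    ] 0.03416729615784594 -65.29387761666656
[-0.0055  0.0337 -0.    ] 0.034151562863696784 99.30372860199115
[-0.021   0.0262 -0.    ] 0.03354522711140678 128.6626304357221
[-0.0136  0.03   -0.    ] 0.032902311523239046 114.4309896536429
```

Mouth pose: centre (0.601, -0.256, 0.155), yaw about -136°, and both views agree that the slots lie at about 115° in the mouth frame (25° off y). I'll take a closer wrist look in the insertion orientation, which also tests reach.

```bash
cat >> h.py <<'E'
from scipy.spatial.transform import Rotation as Ro
np.set_printoptions(precision=4,suppress=True)
def Rm(yaw):
    c,sn=np.cos(yaw),np.sin(yaw); Z=np.array([[c,-sn,0],[sn,c,0],[0,0,1]])
    t=np.radians(-30); return Z@np.array([[np.cos(t),0,np.sin(t)],[0,1,0],[-np.sin(t),0,np.cos(t)]])
def rel(p,Rt,p0=None,R0=None):
    st=readout.read_state()
    p0=st['tcp_pos'] if p0 is None else p0; R0=st['tcp_rot'] if R0 is None else R0
    return np.r_[R0.T@(np.asarray(p)-p0), Ro.from_matrix(R0.T@Rt).as_rotvec()]
def toolrot(z,yhint):
    z=z/np.linalg.norm(z); y=yhint-z*(yhint@z); y/=np.linalg.norm(y); return np.c_[np.cross(y,z),y,z]
E
python3 - <<'E'
from h import *
m=np.array([.6014,-.2563,.155]); M=Rm(np.radians(-136))
a=np.radians(115); ax=M@[np.cos(a),np.sin(a),0]; ay=np.cross(M[:,2],ax)
print('slot dir',ax,ay)
y=ay if ay[1]<0 else -ay
T=toolrot(-M[:,2],y); p=m+.12*M[:,2]-.067*T[:,0]
print(T,p)
s=readout.read_state()['tcp_pos']
print('lift',rel(s+[0,0,.15],T)); print('mid',rel((.45,-.3,.38),T)); print(rel(p,T))
E
```

```text
slot dir [ 0.8929 -0.3977 -0.2113] [ 0.271   0.8492 -0.4532]
[[ 0.8929 -0.271  -0.3597]
 [-0.3977 -0.8492 -0.3473]
 [-0.2113  0.4532 -0.866 ]] [ 0.5847 -0.188   0.2731]
lift [ 0.      0.0002 -0.15   -0.4839  0.4639 -2.327 ]
mid [-0.3067  0.1794 -0.15   -0.4839  0.4639 -2.327 ]
[-0.4733  0.2334 -0.043  -0.4839  0.4639 -2.327 ]
```

Call:
play_rows --pt "0 0 -0.06 0 0 0 1" --pt "0 0 -0.12 0 0 -0.15 1" --pt "-0.05 0.03 -0.15 -0.1 0.1 -0.5 1" --pt "-0.1 0.06 -0.15 -0.16 0.16 -0.7 1" --pt "-0.15 0.09 -0.15 -0.2 0.2 -0.9 1" --pt "-0.2 0.12 -0.15 -0.25 0.25 -1.1 1" --pt "-0.25 0.15 -0.15 -0.28 0.28 -1.3 1" --pt "-0.307 0.179 -0.15 -0.33 0.32 -1.5 1" --pt "-0.33 0.19 -0.14 -0.37 0.35 -1.7 1" --pt "-0.36 0.2 -0.12 -0.4 0.39 -1.9 1" --pt "-0.4 0.21 -0.1 -0.44 0.42 -2.1 1" --pt "-0.44 0.22 -0.07 -0.48 0.46 -2.32 1" --pt "-0.473 0.233 -0.043 -0.484 0.464 -2.327 1" --pt "-0.473 0.233 -0.043 -0.484 0.464 -2.327 1" --pt "-0.473 0.233 -0.043 -0.484 0.464 -2.327 1" --pt "-0.473 0.233 -0.043 -0.484 0.464 -2.327 1"

```text
time: 2.15
tcp_pos: [0.5845, -0.1889, 0.274]
tcp_rot: [[0.892, -0.274, -0.359], [-0.4, -0.848, -0.348], [-0.209, 0.454, -0.866]]
ft_force: [-0.7, -0.9, 0.3]
grip_width: 1.001
```

```bash
python3 - <<'E'
from h import *
r=snap('wrist','w1'); st=readout.read_state(); print(st['time'],st['joint_pos'],st['tcp_pos'],st['tcp_rot'])
E
```

```text
2.2 [  5.5523  28.9223   5.4722  18.1529 -90.7573  59.5665] [ 0.5845 -0.1892  0.2743] [[ 0.8924 -0.2745 -0.3583]
 [-0.4004 -0.8478 -0.3478]
 [-0.2082  0.4538 -0.8664]]
```

View pics/w1.png

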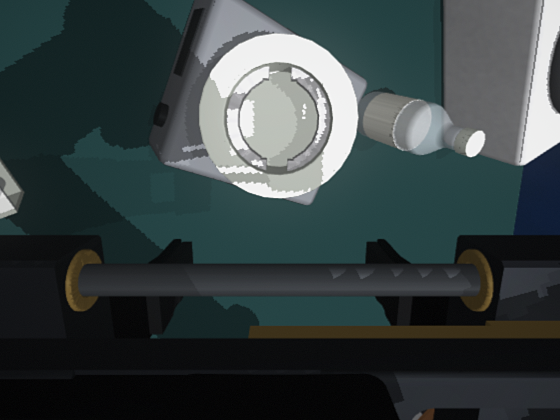

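The wrist view shows the rim circle centred near (279,116), with slot notches at about (281,71) and (275,163). Enlarging.

```bash
python3 - <<'E'
from h import *
a=cv2.imread('pics/w1.png')
x,y,w,h,s=190,25,178,185,4
c=cv2.resize(a[y:y+h,x:x+w],None,fx=4,fy=3.2*1.25,interpolation=cv2.INTER_CUBIC)
g=np.clip(c.astype(float)*0.9-40,0,255).astype(np.uint8)
cv2.imwrite('pics/c5.png',c[:600])
# outer rim fit: predicted
r=ld('w1')
m=np.array([.6014,-.2563,.155]); M=Rm(np.radians(-136))
print(proj(r,m), proj(r,m-.014*M[:,2]))
E
```

```text
[276.8557 122.3133] [276.9512 122.4073]
```

View pics/c5.png

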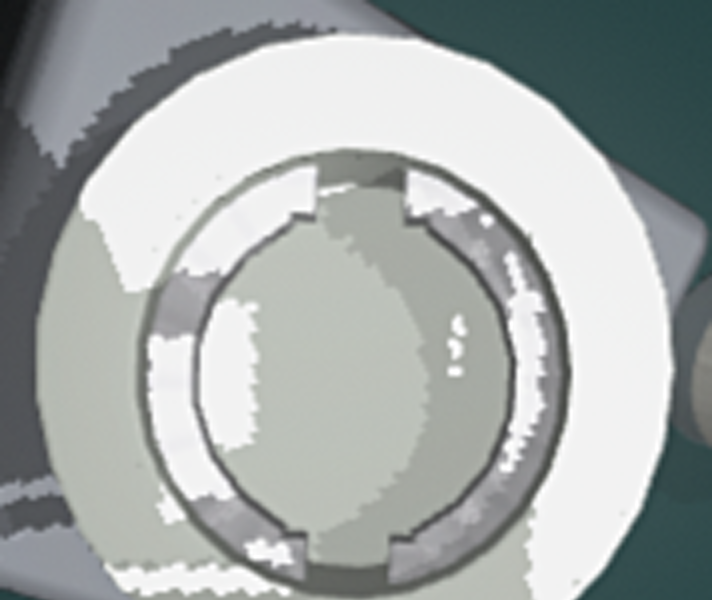

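```bash
python3 - <<'E'
from h import *
a=cv2.imread('pics/w1.png')
x,y,w,h=190,110,180,100
c=cv2.resize(a[y:y+h,x:x+w],None,fx=4,fy=4,interpolation=cv2.INTER_CUBIC)
cv2.imwrite('pics/c6.png',c)
E
```

```text
(no output)
```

View pics/c6.png

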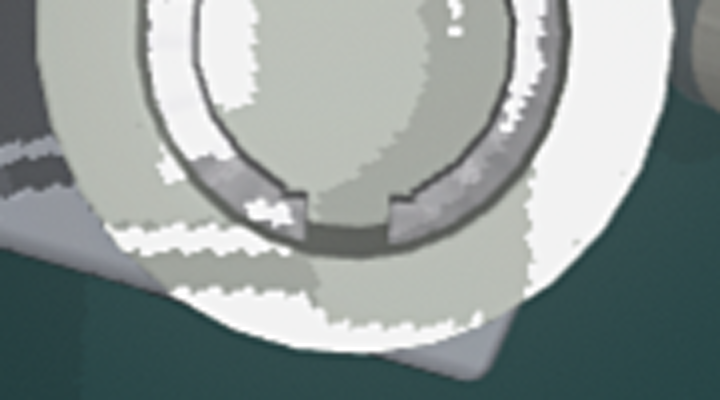

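```bash
cat > fitw.py <<'E'
from h import *
import fit
from scipy.optimize import least_squares
r=ld('w1')
c5=lambda P:(np.array(P)+.5)/4-.5+[190,25]
c6=lambda P:(np.array(P)+.5)/4-.5+[190,110]
O=np.vstack([c5([(37,350),(672,350),(355,35),(80,205),(200,75),(500,72),(610,160)]),c6([(350,352),(200,308),(600,235),(530,298),(50,130),(655,120)])])
I=np.vstack([c5([(138,370),(570,370),(360,149),(460,175),(250,175)]),c6([(347,258),(190,175),(490,200)])])
def q(p,M,uv):
    c,k=ray(r,*uv); t=((p-c)@M[:,2])/(k@M[:,2]); return M.T@(c+t*k-p)
def rw(p):
    M=Rm(p[3]); return np.array([np.linalg.norm(q(p[:3],M,uv))-.062 for uv in O]+[np.linalg.norm(q(p[:3],M,uv))-.042 for uv in I])
x0=[.6,-.256,.155,np.radians(-136)]
for name,fn in (('wrist',lambda p:np.r_[rw(p)]),('wrist zfix',lambda p:np.r_[rw(p),(p[2]-.155)*5]),('all',lambda p:np.r_[rw(p),fit.res(p),(p[2]-.155)*5])):
    f=least_squares(fn,x0); print(name,f.x,np.degrees(f.x[3]),np.sqrt(np.mean(f.fun**2)),rw(f.x)*1e3)
    M=Rm(f.x[3]); L=f.x[:3]-.014*M[:,2]
    a=(q(L,M,c5([(317,200)])[0])+q(L,M,c5([(406,200)])[0]))/2; b=(q(L,M,c6([(306,210)])[0])+q(L,M,c6([(389,210)])[0]))/2
    print(a,b,'slot',np.degrees(np.arctan2(*(a-b)[1::-1])))
E
python3 fitw.py
```

```text
wrist [ 0.6021 -0.259   0.1528 -2.4226] -138.80534375540017 0.0004444839934383972 [-0.1308 -0.0124 -0.2724 -0.8374 -0.0684 -0.2853  0.7605  0.0192 -0.4559
  0.4007  0.1316  0.672  -0.6089  0.2499  0.0098  0.025   0.4095  0.317
  0.7277 -0.0347 -0.7882]
[-0.0148  0.0319  0.    ] [ 0.0144 -0.0311  0.    ] slot 114.84259647178226
wrist zfix [ 0.6033 -0.2589  0.1549 -2.5693] -147.2120793988992 0.0005993485164030824 [-0.6551 -0.3655 -0.3042 -1.2923 -0.3108 -0.2429  0.7387 -0.4817 -0.8769
 -0.2195 -0.4859  0.1499 -1.1253  0.1341 -0.5237 -0.3909 -0.0267 -0.0715
  0.7755  0.1043 -1.0676]
[-0.0188  0.0302  0.    ] [ 0.0179 -0.0285  0.    ] slot 122.03334860925474
all [ 0.602  -0.257   0.1552 -2.3634] -135.41089127869967 0.0013983229815115782 [-1.1407 -0.0399  0.061  -1.343  -0.0602  0.1621  1.1087 -1.6136 -2.202
 -0.4102 -1.0014 -0.6937 -0.9658 -0.691   0.2505  0.7732  1.2722  0.6568
 -0.9076 -1.6593 -1.6817]
[-0.0129  0.0333 -0.    ] [ 0.0127 -0.0305 -0.    ] slot 111.90535862485191
```

```bash
python3 - <<'E'
from h import *
a=cv2.imread('pics/scene0.png'); b=cv2.imread('pics/side0.png')
def crop(im,x,y,w,h,s,fn):
    c=cv2.resize(im[y:y+h,x:x+w],None,fx=s,fy=s,interpolation=cv2.INTER_CUBIC)
    cv2.imwrite(fn,c)
crop(a,170,235,85,70,9,'pics/c7.png');crop(b,308,150,80,70,9,'pics/c8.png')
E
```

```text
(no output)
```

View pics/c7.png

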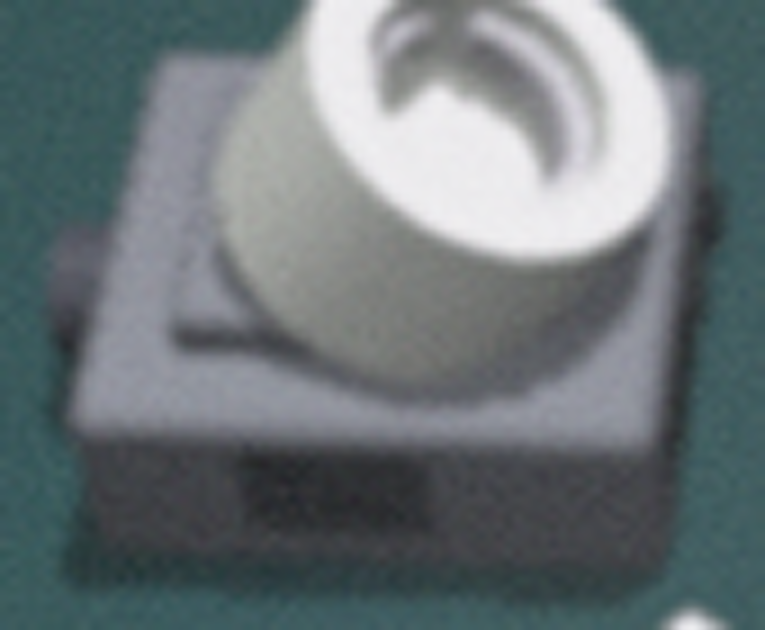

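View pics/c8.png

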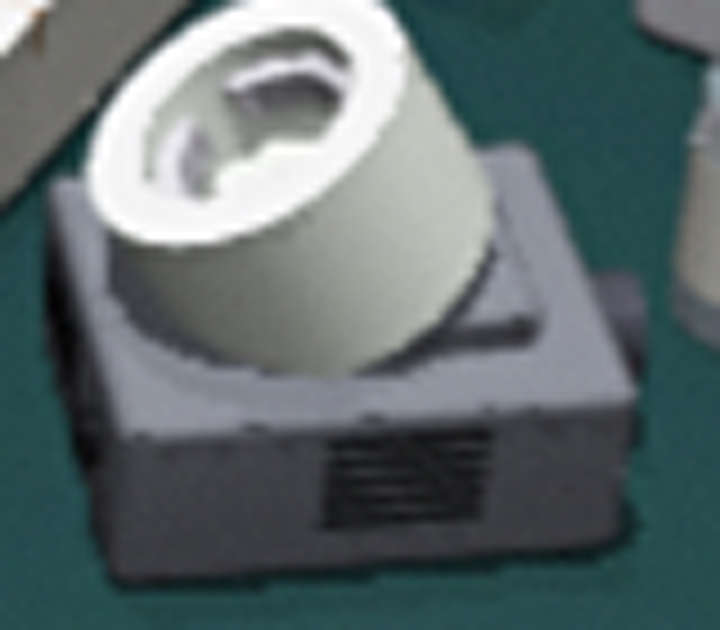

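```bash
python3 - <<'E'
from h import *
s=ld('scene0'); d=ld('side0')
f1=lambda P:(np.array(P)+.5)/9-.5+[170,235]; f2=lambda P:(np.array(P)+.5)/9-.5+[308,150]
for h in (.07,.08,.09):
  for n,r,f,E in (('sc',s,f1,[((85,430),(655,443)),((75,420),(160,55)),((660,430),(692,80))]),('sd',d,f2,[((115,438),(635,397)),((635,390),(530,150)),((115,425),(60,185))])):
    for a,b in E:
        A=atz(r,*f(a),h);B=atz(r,*f(b),h);v=B-A
        print(h,n,np.linalg.norm(v),np.degrees(np.arctan2(v[1],v[0]))%90)
r=d
E
```

```text
0.07 sc 0.18253887273004546 46.414525659581116
0.07 sc 0.15505862754767877 46.28836543603242
0.07 sc 0.14740750847798367 47.491385917569346
0.07 sd 0.18905894768310633 45.834715865376154
0.07 sd 0.15019481919868413 45.78437974683131
0.07 sd 0.14657245786758819 43.39620170742096
0.08 sc 0.180928771039657 46.41452565958113
0.08 sc 0.1536909180040077 46.288365436032365
0.08 sc 0.14610728636624018 47.491385917569346
0.08 sd 0.1872166693672888 45.83471586537618
0.08 sd 0.14873125102617113 45.784379746831256
0.08 sd 0.1451441876686122 43.39620170742106
0.09 sc 0.1793186693492686 46.41452565958114
0.09 sc 0.15232320846033676 46.288365436032365
0.09 sc 0.14480706425449674 47.491385917569374
0.09 sd 0.18537439105147185 45.83471586537624
0.09 sd 0.14726768285365774 45.78437974683129
0.09 sd 0.1437159174696367 43.39620170742098
```

```bash
cat >> fitw.py <<'E'
print('---')
Y=np.radians(-135.0)
for name,fn in (('wrist',lambda p:rw(np.r_[p,Y])),('cams',lambda p:np.r_[fit.res(np.r_[p,Y]),(p[2]-.155)*5]),('all',lambda p:np.r_[rw(np.r_[p,Y]),fit.res(np.r_[p,Y]),(p[2]-.155)*5])):
    f=least_squares(fn,x0[:3]); print(name,f.x,np.sqrt(np.mean(f.fun**2)))
    M=Rm(Y); L=f.x[:3]-.014*M[:,2]
    a=(q(L,M,c5([(317,200)])[0])+q(L,M,c5([(406,200)])[0]))/2; b=(q(L,M,c6([(306,210)])[0])+q(L,M,c6([(389,210)])[0]))/2
    print(a,b,'slot',np.degrees(np.arctan2(*(a-b)[1::-1])), M@((a-b)/np.linalg.norm(a-b)))
E
python3 fitw.py | sed -n '/---/,$p'
```

```text
---
wrist [ 0.6018 -0.2588  0.1528] 0.0004560948745894373
[-0.0129  0.0325 -0.    ] [ 0.0126 -0.0321 -0.    ] slot 111.5485882282407 [ 0.8826 -0.4328 -0.1836]
cams [ 0.6015 -0.2563  0.1553] 0.0015019053136501332
[-0.0127  0.0341 -0.    ] [ 0.0126 -0.0298 -0.    ] slot 111.54858822824077 [ 0.8826 -0.4328 -0.1836]
all [ 0.602  -0.257   0.1552] 0.001403705741915534
[-0.0127  0.0333 -0.    ] [ 0.0125 -0.0306 -0.    ] slot 111.54858822824075 [ 0.8826 -0.4328 -0.1836]
```

```bash
python3 - <<'E'
from h import *
a=np.radians(-19.3); x=np.array([np.cos(a),np.sin(a),0]); T=toolrot(np.array([0,0,-1.]),np.array([np.sin(a),-np.cos(a),0]))
print(T[:,0],x); s=ld('scene0')
for n,uv in (('spray',(366,160)),('rack',(301,255)),('cap',(261,208)),('gel',(149,295)),('red',(292,183)),('brown',(381,222))): print(n,atz(s,*uv,0))
p=np.array([.585,.239,.26])-.067*T[:,0]
print(rel((.57,-.05,.34),T),rel(p,T))
E
```

```text
[ 0.9438 -0.3305  0.    ] [ 0.9438 -0.3305  0.    ]
spray [0.505  0.4816 0.    ]
rack [ 0.6844 -0.0314  0.    ]
cap [0.4346 0.0099 0.    ]
gel [ 0.4934 -0.4737  0.    ]
red [0.4108 0.1787 0.    ]
brown [0.7606 0.2702 0.    ]
[-0.0824 -0.0841 -0.1001  0.4715  0.2259 -0.0324] [-0.2334 -0.371  -0.1218  0.4715  0.2259 -0.0324]
```

Call:
play_rows --pt "-0.03 -0.03 -0.05 0.1 0.05 0 1" --pt "-0.082 -0.084 -0.1 0.24 0.11 -0.01 1" --pt "-0.11 -0.14 -0.105 0.4 0.19 -0.02 1" --pt "-0.14 -0.2 -0.11 0.47 0.226 -0.032 1" --pt "-0.17 -0.26 -0.115 0.47 0.226 -0.032 1" --pt "-0.2 -0.315 -0.12 0.471 0.226 -0.032 1" --pt "-0.233 -0.371 -0.122 0.471 0.226 -0.032 1" --pt "-0.233 -0.371 -0.122 0.471 0.226 -0.032 1" --pt "-0.233 -0.371 -0.122 0.471 0.226 -0.032 1"

```text
time: 3.32
tcp_pos: [0.5204, 0.2629, 0.2592]
tcp_rot: [[0.945, -0.327, -0.003], [-0.327, -0.945, -0.0], [-0.003, 0.001, -1.0]]
ft_force: [0.6, 0.2, 0.1]
grip_width: 0.999
```

```bash
python3 - <<'E'
from h import *
r=snap('wrist','w2'); st=readout.read_state(); print(st['time'],st['joint_pos'],st['tcp_pos'],st['tcp_rot'])
a=cv2.imread('pics/w2.png')
cv2.imwrite('pics/c9.png',cv2.resize(a[20:220,180:380],None,fx=3,fy=3,interpolation=cv2.INTER_CUBIC))
for z in (.047,.092): print(proj(r,(.585,.239,z)))
E
```

```text
3.375 [ 42.5456  16.9144  -2.8372  -0.0704 -70.3466  28.3085] [0.521  0.2617 0.2599] [[ 0.9445 -0.3284 -0.002 ]
 [-0.3284 -0.9446 -0.0003]
 [-0.0018  0.001  -1.    ]]
[280.0836 120.0948]
[280.3161 119.7213]
```

View pics/c9.png

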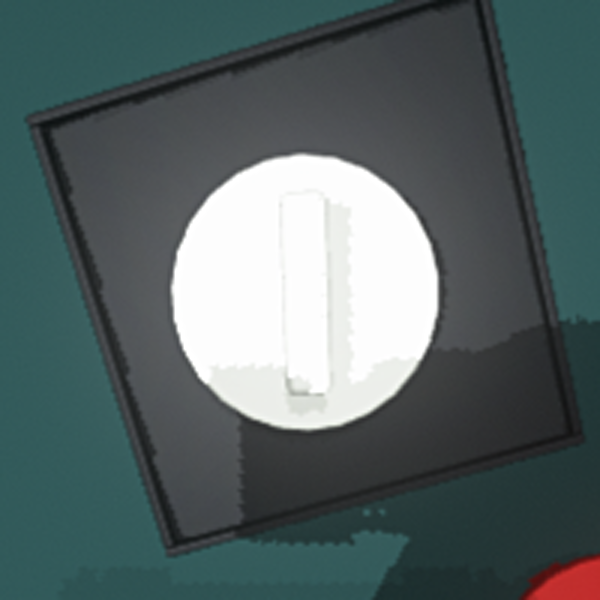

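```bash
python3 - <<'E'
from h import *
r=ld('w2'); g=lambda x,y:((x+.5)/3-.5+180,(y+.5)/3-.5+20)
print('flange',atz(r,*g(305.5,292),.047))
A=atz(r,*g(304,192),.092);B=atz(r,*g(308,394),.092); print('bar',A,B,(A+B)/2,np.linalg.norm(A-B),np.degrees(np.arctan2(*(A-B)[1::-1])))
W=atz(r,*g(281,290),.092)-atz(r,*g(328.5,290),.092);print('thick',np.linalg.norm(W))
a=np.radians(-20.0); T=toolrot(np.array([0,0,-1.]),np.array([np.sin(a),-np.cos(a),0]))
for z in (.12,.083): print(rel((.5847,.238,z),T))
E
```

```text
flange [0.5874 0.2366 0.047 ]
bar [0.6139 0.2284 0.092 ] [0.5579 0.2464 0.092 ] [0.5859 0.2374 0.092 ] 0.05875124238022547 -17.79659918214864
thick 0.014289295513554654
[0.0682 0.0013 0.1397 0.001  0.0018 0.0145]
[0.0683 0.0013 0.1767 0.001  0.0018 0.0145]
```

```bash
python3 - <<'E'
from h import *
a=np.radians(-18.0); T=toolrot(np.array([0,0,-1.]),np.array([np.sin(a),-np.cos(a),0]))
for z in (.12,.066): print(rel((.586,.2375,z),T))
E
```

```text
[ 0.0696  0.0014  0.1397  0.0009  0.0018 -0.0204]
[ 0.0697  0.0013  0.1937  0.0009  0.0018 -0.0204]
```

Call:
play_rows --pt "0.05 0.001 0.03 0 0.001 -0.02 1" --pt "0.07 0.001 0.08 0 0.001 -0.02 1" --pt "0.07 0.001 0.13 0 0.001 -0.02 1" --pt "0.07 0.001 0.17 0 0.001 -0.02 1" --pt "0.07 0.001 0.194 0 0.001 -0.02 1" --pt "0.07 0.001 0.194 0 0.001 -0.02 1" --pt "0.07 0.001 0.194 0 0.001 -0.02 1"

```text
time: 4.25
tcp_pos: [0.5879, 0.237, 0.0674]
tcp_rot: [[0.951, -0.31, 0.002], [-0.31, -0.951, 0.001], [0.002, -0.001, -1.0]]
ft_force: [0.5, 0.0, -0.4]
grip_width: 0.999
```

Call:
play_rows --pt "0 0 0 0 0 0 0" --pt "0 0 0 0 0 0 0" --pt "0 0 0 0 0 0 0" --pt "0 0 0 0 0 0 0" --pt "0 0 0 0 0 0 0" --pt "0 0 0 0 0 0 0" --pt "0 0 0 0 0 0 0" --pt "0 0 0 0 0 0 0" --grip_force 30

```text
time: 5.25
tcp_pos: [0.5864, 0.2374, 0.0654]
tcp_rot: [[0.951, -0.309, -0.001], [-0.309, -0.951, -0.001], [-0.001, 0.001, -1.0]]
ft_force: [0.3, 0.3, -0.8]
grip_width: 0.174
```

```bash
python3 - <<'E'
from h import *
for n in ('scene','side','wrist'): snap(n,n+'2')
st=readout.read_state(); print(st['time'],st['tcp_pos'],st['tcp_rot'],st['grip_width'],st['ft_force'])
a=cv2.imread('pics/side2.png'); cv2.imwrite('pics/c10.png',np.hstack([cv2.resize(a[230:330,170:290],None,fx=3,fy=3),cv2.resize(cv2.imread('pics/wrist2.png')[0:400,100:460],None,fx=1,fy=.75)]))
E
```

```text
5.4 [0.5863 0.2374 0.0654] [[ 0.951  -0.3093 -0.0013]
 [-0.3093 -0.951  -0.0008]
 [-0.0009  0.0012 -1.    ]] 0.15550962835760845 [-1.0892  0.0816 -0.5468]
```

View pics/c10.png

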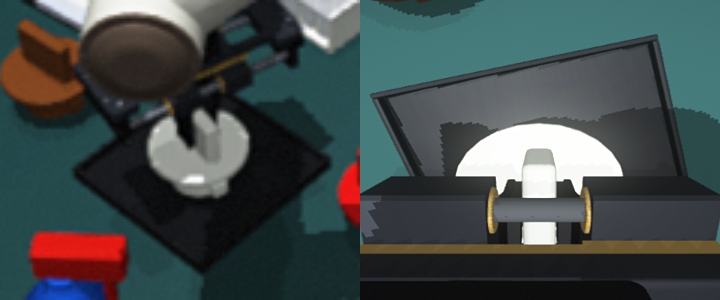

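Call:
play_rows --pt "0 0 0 0 0 0 0" --pt "0 0 0 0 0 0 0" --pt "0 0 -0.03 0 0 0 0" --pt "0 0 -0.08 0 0 0 0" --pt "0 0 -0.13 0 0 0 0" --pt "0 0 -0.18 0 0 0 0" --pt "0 0 -0.23 0 0 0 0" --pt "0 0 -0.26 0 0 0 0" --pt "0 0 -0.26 0 0 0 0" --pt "0 0 -0.26 0 0 0 0" --grip_force 40

```text
time: 6.65
tcp_pos: [0.5857, 0.2374, 0.3231]
tcp_rot: [[0.951, -0.309, -0.005], [-0.309, -0.951, -0.002], [-0.004, 0.003, -1.0]]
ft_force: [0.2, -0.3, -2.3]
grip_width: 0.157
```

```bash
python3 - <<'E'
from h import *
for n in ('scene','side','wrist'): snap(n,n+'3')
st=readout.read_state(); print(st['time'],st['tcp_pos'],st['tcp_rot'],st['grip_width'],st['ft_force'],st['ft_torque'])
b=cv2.imread('pics/scene3.png');a=cv2.imread('pics/side3.png'); print(proj(ld('side3'),st['tcp_pos']),proj(ld('scene3'),st['tcp_pos']))
def c(im,r,n):
    u,v=proj(ld(n),st['tcp_pos']).astype(int); return cv2.resize(im[max(v-50,0):max(v-50,0)+110,u-50:u+50],None,fx=4,fy=4,interpolation=cv2.INTER_CUBIC)
cv2.imwrite('pics/c11.png',np.hstack([c(b,0,'scene3'),c(a,0,'side3')]))
m=np.array([.6018,-.2578,.155]); M=Rm(np.radians(-135)); an=np.radians(112.5)
X=M@[np.cos(an),np.sin(an),0]; Z=M[:,2]; T=np.c_[X,np.cross(-Z,X),-Z]; print(T)
for zc in (.06,.01): print(zc,m+Z*(zc+.0604),rel(m+Z*(zc+.0604),T))
E
```

```text
6.8 [0.586  0.2373 0.3231] [[ 0.951  -0.3093 -0.0048]
 [-0.3093 -0.951  -0.003 ]
 [-0.0037  0.0043 -1.    ]] 0.15862582427501984 [-0.0547 -0.0639 -2.3397] [-0.0542  0.1238  0.0221]
[229.283  198.4017] [344.6652 124.7846]
[[ 0.8876 -0.2952 -0.3536]
 [-0.4189 -0.8364 -0.3536]
 [-0.1913  0.4619 -0.866 ]]
0.06 [ 0.6444 -0.2152  0.2593] [ 0.1957  0.4121  0.0649 -0.4712 -0.2157  0.0769]
0.01 [ 0.6267 -0.2329  0.216 ] [ 0.1845  0.4341  0.1083 -0.4712 -0.2157  0.0769]
```

View pics/c11.png

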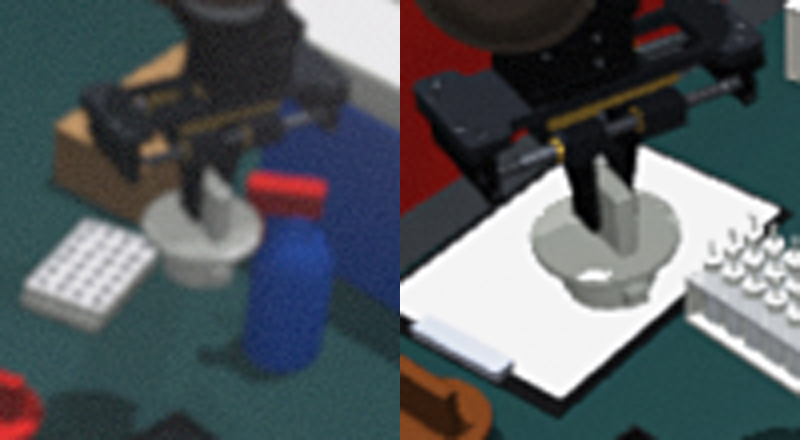

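View pics/wrist3.png

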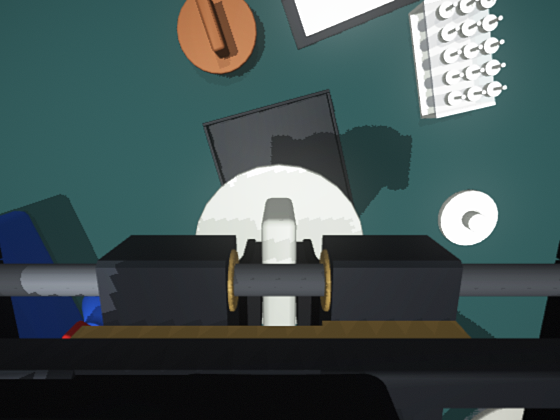

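```bash
python3 - <<'E'
from h import *
r=ld('wrist3'); st=readout.read_state(); T=st['tcp_rot'];p=st['tcp_pos']
for dz in (.0184,.0204):
  for dx,dy in ((0,0),(.002,0),(0,.002)):
    t=np.linspace(0,2*np.pi,721); P=np.array([proj(r,p+T@[dx+.046*np.cos(a),dy+.046*np.sin(a),dz]) for a in t])
    w=P[(P[:,1]<235)]; print(dz,dx,dy,'top',P[P[:,1].argmin()],'at row 230: ',[P[i,0] for i in range(721) if abs(P[i,1]-230)<.3])
    print('bar end',[proj(r,p+T@[dx+.03,dy+s*.007,-.0266+dz-.0184]) for s in(-1,1)])
E
```

```text
0.0184 0 0 top [278.8012 164.1607] at row 230:  [np.float64(363.58125806545144), np.float64(193.99595936485153)]
bar end [array([260.6076, 219.2062]), array([296.9675, 219.2132])]
0.0184 0.002 0 top [278.8019 160.1447] at row 230:  [np.float64(364.46248782181647), np.float64(193.11474866625673)]
bar end [array([260.541 , 214.1844]), array([297.036 , 214.1914])]
0.0184 0 0.002 top [282.796  164.1615] at row 230:  [np.float64(367.3891592060402), np.float64(197.80391389399168)]
bar end [array([265.8019, 219.2072]), array([302.1618, 219.2142])]
0.0204 0 0 top [278.8014 163.708 ] at row 230:  [np.float64(362.9575363317424), np.float64(194.61980420417)]
bar end [array([260.8707, 217.8242]), array([296.7053, 217.8311])]
0.0204 0.002 0 top [278.8021 159.7356] at row 230:  [np.float64(363.76327010302344), np.float64(193.81408510449359)]
bar end [array([260.806 , 212.8701]), array([296.7718, 212.8771])]
0.0204 0 0.002 top [282.7516 163.7088] at row 230:  [np.float64(366.7210113268717), np.float64(198.38333157679807)]
bar end [array([265.9899, 217.8252]), array([301.8245, 217.8321])]
```

```bash
python3 - <<'E'
from h import *
a=cv2.imread('pics/wrist3.png')
cv2.imwrite('pics/c12.png',cv2.resize(a[150:250,190:370],None,fx=4,fy=4,interpolation=cv2.INTER_CUBIC))
E
```

```text
(no output)
```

View pics/c12.png

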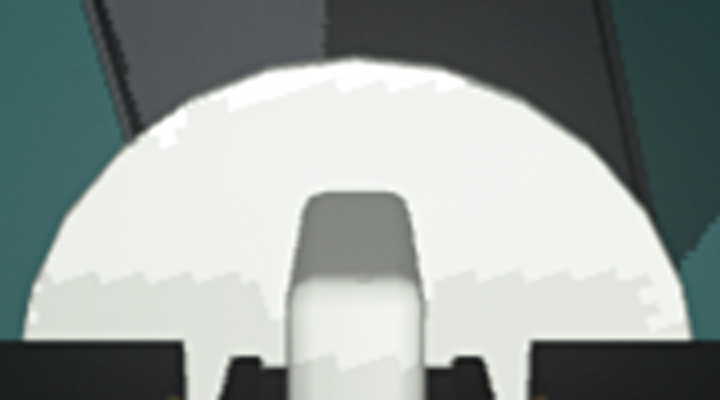

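The cell is held centred and square (predicted and seen flange edges agree to within about 0.5 mm). Going over the mouth.

Call:
play_rows --pt "0.02 0.04 0 0 0 0 0" --pt "0.05 0.09 0 -0.05 -0.02 0.01 0" --pt "0.07 0.14 0 -0.12 -0.06 0.02 0" --pt "0.09 0.19 0 -0.2 -0.09 0.03 0" --pt "0.12 0.24 0 -0.28 -0.13 0.045 0" --pt "0.14 0.29 0 -0.36 -0.16 0.06 0" --pt "0.16 0.33 0.01 -0.43 -0.2 0.07 0" --pt "0.18 0.37 0.03 -0.471 -0.216 0.077 0" --pt "0.196 0.412 0.065 -0.471 -0.216 0.077 0" --pt "0.196 0.412 0.065 -0.471 -0.216 0.077 0" --pt "0.196 0.412 0.065 -0.471 -0.216 0.077 0" --pt "0.196 0.412 0.065 -0.471 -0.216 0.077 0"

```text
time: 8.3
tcp_pos: [0.6463, -0.2139, 0.2619]
tcp_rot: [[0.889, -0.297, -0.348], [-0.417, -0.838, -0.352], [-0.187, 0.458, -0.869]]
ft_force: [0.1, 0.5, -1.5]
grip_width: 0.153
```

```bash
cat > ins.py <<'E'
from h import *
m=np.array([.6018,-.2578,.155]); M=Rm(np.radians(-135)); Z=M[:,2]
def T(deg): 
    an=np.radians(deg); X=M@[np.cos(an),np.sin(an),0]; return np.c_[X,np.cross(-Z,X),-Z]
def where():
    st=readout.read_state(); R=st['tcp_rot']; c=st['tcp_pos']+R[:,2]*.0604
    q=M.T@(c-m); x=M.T@R[:,0]
    print('t',st['time'],'cell in mouth',q,'ang',np.degrees(np.arctan2(x[1],x[0])),'tilt',np.degrees(np.arccos(-R[:,2]@Z)),'F mouth',M.T@st['ft_force'],'Tq',M.T@st['ft_torque'],st['grip_width'],'j',st['joint_pos'])
E
python3 - <<'E'
from ins import *
where()
for n in ('scene','side','wrist'): snap(n,n+'4')
b=cv2.imread('pics/scene4.png');a=cv2.imread('pics/side4.png')
cv2.imwrite('pics/c13.png',np.hstack([cv2.resize(b[200:300,170:270],None,fx=4,fy=4,interpolation=cv2.INTER_CUBIC),cv2.resize(a[110:210,290:390],None,fx=4,fy=4,interpolation=cv2.INTER_CUBIC)]))
for zc in (.06,.02,-.015): print(zc,rel(m+Z*(zc+.0604),T(112.5)))
E
```

```text
t 8.3 cell in mouth [-0.0011  0.0006  0.0634] ang 112.49629742258355 tilt 0.37870889607757074 F mouth [-1.1155 -0.2696 -1.1342] Tq [-0.0339  1.2197 -0.0031] 0.1533002292082136 j [  3.2151  35.6559  15.0993  19.4045 -92.2083  61.1421]
0.06 [-0.0005  0.0005  0.0032 -0.0043 -0.0046  0.0001]
0.02 [-0.0007  0.0007  0.0432 -0.0043 -0.0046  0.0001]
-0.015 [-0.0008  0.0009  0.0782 -0.0043 -0.0046  0.0001]
```

View pics/c13.png

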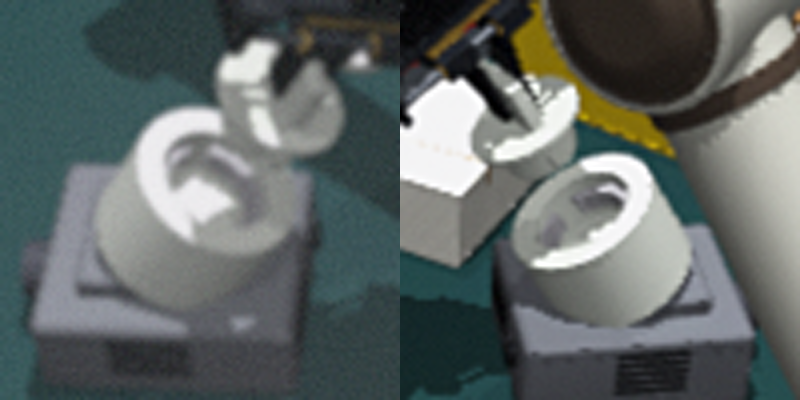

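View pics/wrist4.png

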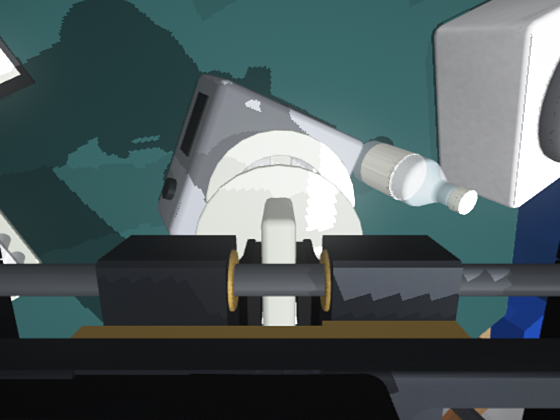

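Call:
play_rows --pt "-0.0005 0.0005 0.015 -0.004 -0.004 0 0" --pt "-0.0006 0.0006 0.03 -0.004 -0.004 0 0" --pt "-0.0007 0.0007 0.043 -0.004 -0.004 0 0" --pt "-0.0007 0.0008 0.055 -0.004 -0.004 0 0" --pt "-0.0007 0.0008 0.06 -0.004 -0.004 0 0" --pt "-0.0007 0.0008 0.06 -0.004 -0.004 0 0" --pt "-0.0007 0.0008 0.06 -0.004 -0.004 0 0"

```text
time: 9.32
tcp_pos: [0.6241, -0.2363, 0.2096]
tcp_rot: [[0.887, -0.296, -0.354], [-0.42, -0.836, -0.353], [-0.192, 0.462, -0.866]]
ft_force: [-0.8, -1.1, -1.8]
grip_width: 0.153
```

```bash
python3 - <<'E'
from ins import *
for n in ('scene','side','wrist'): snap(n,n+'5')
where()
b=cv2.imread('pics/scene5.png');a=cv2.imread('pics/side5.png')
cv2.imwrite('pics/c14.png',np.hstack([cv2.resize(b[200:300,170:270],None,fx=4,fy=4,interpolation=cv2.INTER_CUBIC),cv2.resize(a[110:210,290:390],None,fx=4,fy=4,interpolation=cv2.INTER_CUBIC)]))
E
```

```text
t 9.475 cell in mouth [0.0004 0.0004 0.0024] ang 112.46246446617845 tilt 0.04962918385247181 F mouth [-1.8656  0.8262 -0.6141] Tq [-0.0398  1.2117  0.0904] 0.15899768335472292 j [  1.513   35.5926   7.2087  20.1961 -84.7356  59.9142]
```

View pics/c14.png

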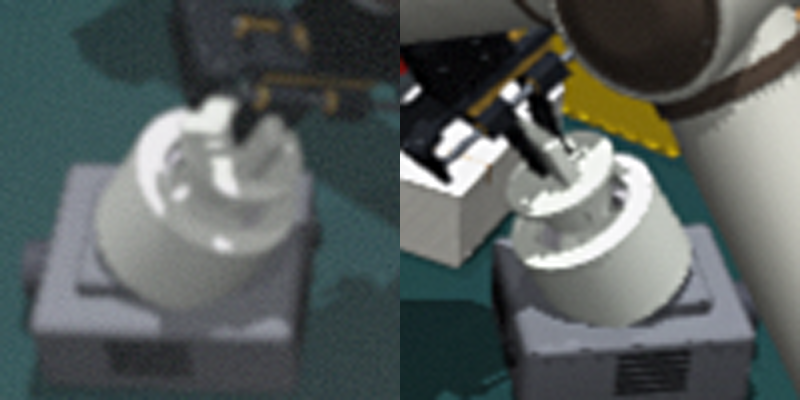

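View pics/wrist5.png

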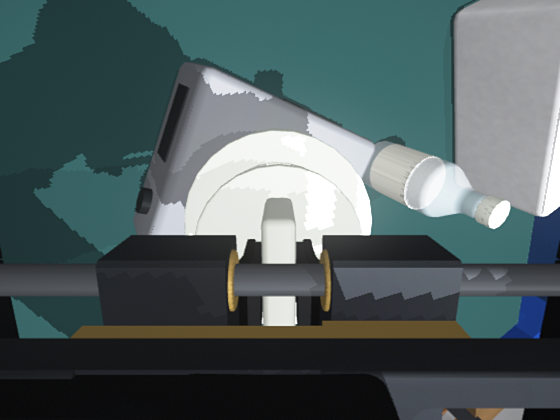

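```bash
python3 - <<'E'
from h import *
r=ld('wrist5'); st=readout.read_state(); T=st['tcp_rot'];p=st['tcp_pos']
t=np.linspace(0,2*np.pi,721)
for dx,dy in ((0,0),(.002,0)):
    P=np.array([proj(r,p+T@[dx+.062*np.cos(a),dy+.062*np.sin(a),.0628]) for a in t]); print(P[P[:,1].argmin()],[P[i,0] for i in range(721) if abs(P[i,1]-230)<.4])
a=cv2.imread('pics/wrist5.png')
cv2.imwrite('pics/c15.png',cv2.resize(a[120:240,180:380],None,fx=4,fy=4,interpolation=cv2.INTER_CUBIC))
E
```

```text
[278.7518 130.1652] [np.float64(372.4785076562661), np.float64(185.03016847104732)]
[278.752  126.8215] [np.float64(372.2909517128682), np.float64(185.21764411432136)]
```

View pics/c15.png

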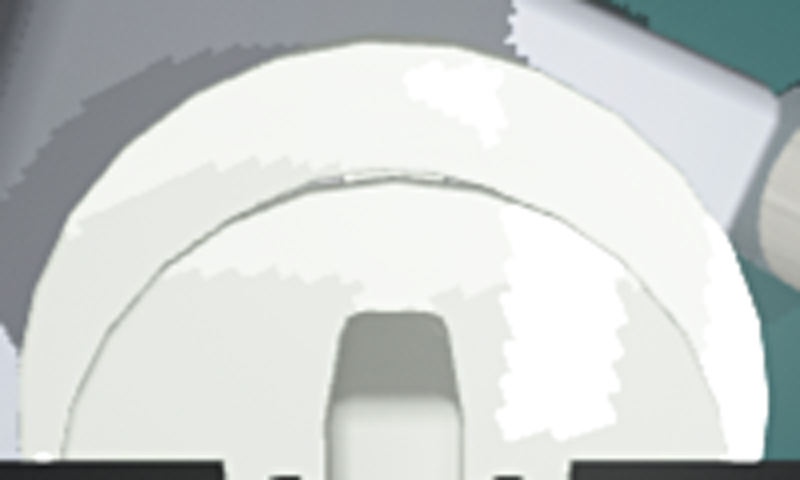

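The rim top row (129.6 seen, 130.2 predicted) and sides match, so it is centred. Descending to just above the ledge.

Call:
play_rows --pt "0 0 0.008 0 0 0 0" --pt "0 0 0.016 0 0 0 0" --pt "0 0 0.021 0 0 0 0" --pt "0 0 0.021 0 0 0 0"

```text
time: 9.98
tcp_pos: [0.6158, -0.244, 0.1904]
tcp_rot: [[0.886, -0.295, -0.357], [-0.42, -0.836, -0.353], [-0.194, 0.463, -0.865]]
ft_force: [-0.7, -0.4, -2.5]
grip_width: 0.155
```

```bash
python3 -c "
from ins import *
where()"
```

```text
t 9.975 cell in mouth [ 0.0008 -0.     -0.0199] ang 112.47718959624807 tilt 0.1821322703323824 F mouth [-0.5688 -0.2556 -2.5874] Tq [-0.0765  1.2163 -0.0075] 0.15536313513825806 j [  0.873   35.7562   4.5753  20.5417 -82.0515  59.4761]
```

Now through the ledge in small steps.

Call:
play_rows --pt "0 0 0.002 0 0 0 0" --pt "0 0 0.004 0 0 0 0" --pt "0 0 0.006 0 0 0 0" --pt "0 0 0.006 0 0 0 0"

```text
time: 10.48
tcp_pos: [0.614, -0.2459, 0.1856]
tcp_rot: [[0.887, -0.295, -0.356], [-0.42, -0.836, -0.353], [-0.193, 0.462, -0.865]]
ft_force: [0.3, 0.4, -2.0]
grip_width: 0.153
```

```bash
python3 -c "
from ins import *
where()"
```

```text
t 10.475 cell in mouth [ 0.0007  0.0001 -0.0254] ang 112.47175790064054 tilt 0.12923370658252853 F mouth [-1.4032 -0.1061 -1.4938] Tq [-0.0917  1.2198 -0.006 ] 0.15341347286387866 j [  0.7168  35.789    3.9099  20.6485 -81.2982  59.3474]
```

Call:
play_rows --pt "0 0 0.002 0 0 0 0" --pt "0 0 0.004 0 0 0 0" --pt "0 0 0.006 0 0 0 0" --pt "0 0 0.006 0 0 0 0"

```text
time: 10.98
tcp_pos: [0.6118, -0.248, 0.1804]
tcp_rot: [[0.887, -0.295, -0.356], [-0.42, -0.836, -0.353], [-0.193, 0.462, -0.865]]
ft_force: [-0.2, 0.2, -3.0]
grip_width: 0.159
```

```bash
python3 -c "
from ins import *
where()"
```

```text
t 10.975 cell in mouth [ 0.0007  0.0001 -0.0314] ang 112.47516836015693 tilt 0.13330142766377776 F mouth [-1.491  -0.2524 -2.6454] Tq [-0.0579  1.1903  0.0556] 0.15902122389720985 j [  0.5398  35.8525   3.2133  20.7624 -80.5381  59.2206]
```

It is through the slots without contact. Last 2–4 mm in 1 mm steps.

Call:
play_rows --pt "0 0 0.001 0 0 0 0" --pt "0 0 0.002 0 0 0 0" --pt "0 0 0.003 0 0 0 0" --pt "0 0 0.003 0 0 0 0"

```text
time: 11.48
tcp_pos: [0.6115, -0.2486, 0.1794]
tcp_rot: [[0.888, -0.296, -0.353], [-0.419, -0.836, -0.354], [-0.191, 0.462, -0.866]]
ft_force: [0.1, 5.3, 4.1]
grip_width: 0.158
```

```bash
python3 - <<'E'
from ins import *
where()
for n in ('scene','side','wrist'): snap(n,n+'6')
b=cv2.imread('pics/scene6.png');a=cv2.imread('pics/side6.png')
cv2.imwrite('pics/c16.png',np.hstack([cv2.resize(b[210:280,185:255],None,fx=5.7,fy=5.7,interpolation=cv2.INTER_CUBIC),cv2.resize(a[130:200,305:375],None,fx=5.7,fy=5.7,interpolation=cv2.INTER_CUBIC)]))
E
```

```text
t 11.475 cell in mouth [ 0.0006  0.0004 -0.0326] ang 112.46944426182162 tilt 0.023207023411077967 F mouth [-1.2037 -3.6569  5.4795] Tq [-0.9856  1.1709  0.017 ] 0.15795610151148887 j [  0.513   35.8029   2.9639  20.8504 -80.217   59.1533]
```

View pics/c16.png

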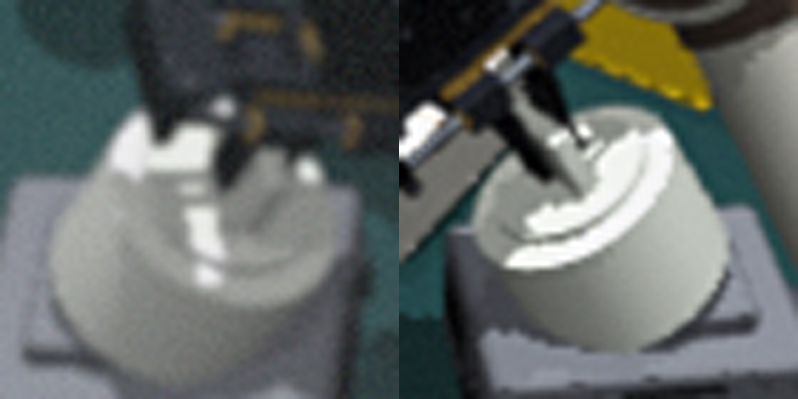

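Call:
play_rows --pt "0 0 0.001 0 0 0 0" --pt "0 0 0.001 0 0 0 0" --pt "0 0 0.001 0 0 0 0"

```text
time: 12.0
tcp_pos: [0.6115, -0.2486, 0.1793]
tcp_rot: [[0.888, -0.296, -0.353], [-0.419, -0.836, -0.354], [-0.19, 0.462, -0.866]]
ft_force: [0.8, 8.0, 6.5]
grip_width: 0.156
```

```bash
python3 -c "
from ins import *
where()"
```

```text
t 12.0 cell in mouth [ 0.0006  0.0004 -0.0326] ang 112.46660756835156 tilt 0.07158786330052079 F mouth [-2.1436 -5.0778  8.7188] Tq [-1.5057  1.1383  0.0763] 0.1560600318384302 j [  0.5162  35.7746   2.9061  20.8803 -80.1409  59.1323]
```

Firm stop at -32.6 mm at about 11 N, which is flange-on-rim depth within calibration. Relieve the press and let go.

Call:
play_rows --pt "0 0 -0.0015 0 0 0 0" --pt "0 0 -0.0015 0 0 0 0.4" --pt "0 0 -0.0015 0 0 0 0.7" --pt "0 0 -0.0015 0 0 0 0.8" --pt "0 0 -0.0015 0 0 0 0.8" --pt "0 0 -0.0015 0 0 0 0.8"

```text
time: 12.75
tcp_pos: [0.611, -0.249, 0.1783]
tcp_rot: [[0.887, -0.296, -0.355], [-0.42, -0.836, -0.353], [-0.193, 0.462, -0.865]]
ft_force: [-0.5, 0.2, 0.8]
grip_width: 0.642
```

Call:
play_rows --pt "0 0 -0.01 0 0 0 0.8" --pt "0 0 -0.03 0 0 0 0.8" --pt "0 0 -0.06 0 0 0 0.8" --pt "0 0 -0.09 0 0 0 0.8" --pt "-0.03 0 -0.1 0 0 0 0.8" --pt "-0.065 0 -0.11 0 0 0 0.8" --pt "-0.065 0 -0.11 0 0 0 0.8" --pt "-0.065 0 -0.11 0 0 0 0.8"

```text
time: 13.75
tcp_pos: [0.5929, -0.1826, 0.2864]
tcp_rot: [[0.887, -0.296, -0.354], [-0.42, -0.836, -0.353], [-0.192, 0.462, -0.866]]
ft_force: [-0.8, 0.0, -0.1]
grip_width: 0.8
```

```bash
python3 - <<'E'
from ins import *
where()
for n in ('scene','side','wrist'): snap(n,n+'7')
b=cv2.imread('pics/scene7.png');a=cv2.imread('pics/side7.png')
cv2.imwrite('pics/c17.png',np.hstack([cv2.resize(b[210:280,185:255],None,fx=5.7,fy=5.7,interpolation=cv2.INTER_CUBIC),cv2.resize(a[130:200,305:375],None,fx=5.7,fy=5.7,interpolation=cv2.INTER_CUBIC)]))
w=cv2.imread('pics/wrist7.png');cv2.imwrite('pics/c18.png',cv2.resize(w[15:235,170:390],None,fx=2.7,fy=2.7,interpolation=cv2.INTER_CUBIC))
E
```

```text
t 13.75 cell in mouth [ 0.0251 -0.0595  0.0769] ang 112.47496194852552 tilt 0.053140533349743224 F mouth [ 0.4223 -0.6342 -0.403 ] Tq [-0.0608  0.8542  0.0227] 0.7998985912610346 j [  6.1618  29.2183   7.6158  18.2573 -92.5201  58.1791]
```

View pics/c17.png

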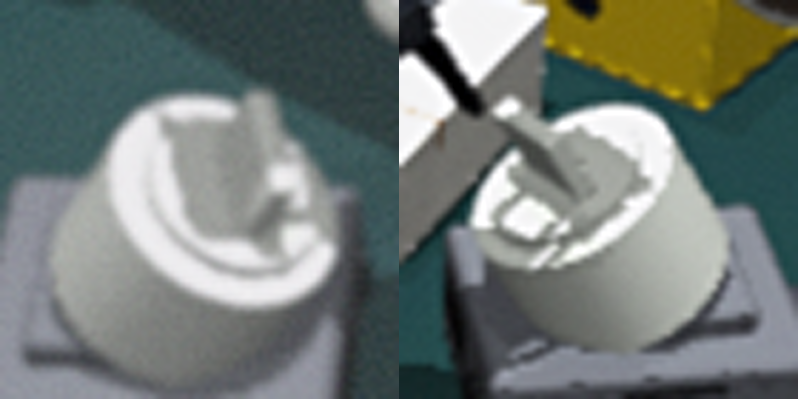

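View pics/c18.png

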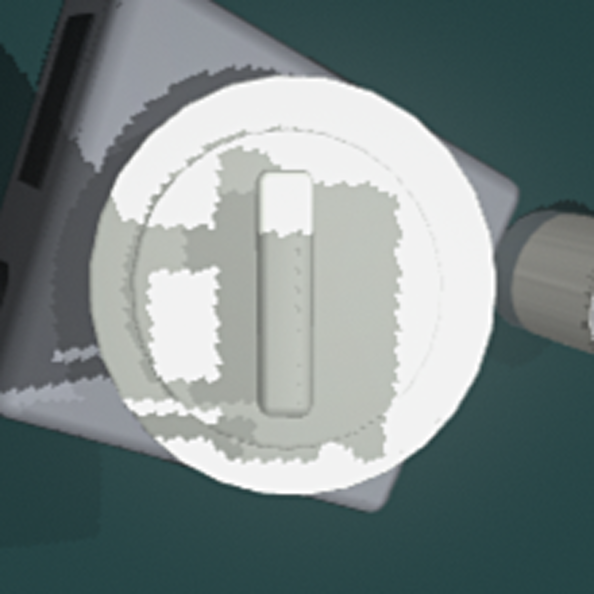

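```bash
python3 - <<'E'
from ins import *
from scipy.optimize import least_squares
r=ld('wrist7'); g=lambda x,y:((x+.5)/2.7-.5+170,(y+.5)/2.7-.5+15)
rim=[g(*p) for p in [(90,285),(495,285),(292,75),(292,495),(150,430),(440,425),(440,140)]]
fl=[g(*p) for p in [(132,288),(442,288),(287,127),(287,449),(395,398),(180,180)]]
def q(p,uv):
    c,k=ray(r,*uv); t=((p-c)@Z)/(k@Z); return np.linalg.norm(c+t*k-p)
a=least_squares(lambda p:[q(p,u)-.062 for u in rim],m); b=least_squares(lambda p:[q(p,u)-.046 for u in fl],m)
print(a.x,b.x,M.T@(b.x-a.x),np.sqrt(np.mean(a.fun**2)),np.sqrt(np.mean(b.fun**2)))
for zf in (.008,.020):
  c=least_squares(lambda p:[q(a.x+M@[p[0],p[1],zf],u)-.046 for u in fl],[0,0]); print(zf,c.x,c.fun*1e3)
E
```

```text
[ 0.6016 -0.2591  0.152 ] [ 0.6047 -0.2552  0.1576] [-0.0015 -0.0005  0.0073] 0.0003728186849586789 0.0007068916103428472
0.008 [-0.0015 -0.0006] [ 0.2755  0.1622  0.6029  0.4208 -0.9852 -1.2079]
0.02 [-0.0015 -0.0006] [-1.732  -1.7067 -1.2436 -1.6438 -2.9052 -3.056 ]
```

View pics/scene7.png

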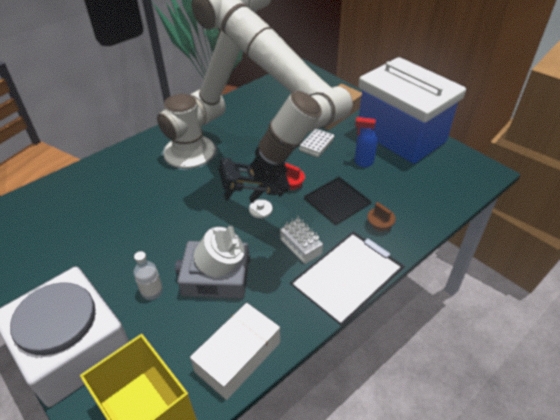

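The cell sits in the mouth at (228,245), and the tray at (338,200) is empty. Cap (261,208), rack (301,238), gel (147,275) and spray (366,145) are where they started, and the gripper is clear.

```bash
python3 -c "
from cell import ticket
print(ticket.close_job())"
```

```text
the job is handed in; nothing more can be done
None
```

The filter cell is fully home in the sampler's mouth and released. I handed the job in at about 14 s on the robot's clock.

**What I did:** The wrist camera showed the ledge slots, at about 112° in the mouth's frame. I gripped the white cell by its handle, lifted it from the tray, and brought it in square to the mouth with its lugs already lined up. It went through the slots without touching, so no search turn was needed. It stopped firmly on the rim at roughly 11 N, well under the 60 N limit. Then I eased off, opened the fingers and backed away.

**Last checks:**
- **Depth:** the flange top measured about 7.3 mm above the rim. Fully home is 8 mm; resting on the ledge would have been 20 mm.
- **Centring:** the cell is about 1.6 mm off the mouth's axis, against a limit of 4 mm.
- **Clearance:** the force reading after backing off was under 1 N, so the robot touches nothing.
- **Bystanders:** the cap, rack, spray and gel bottle look unmoved in the scene picture.

**Disagreements:**
- **Depth at the stop:** the arm's own reading there was -32.6 mm instead of -34 mm. That is within the 2 mm camera calibration and inside the limit.
- **Mouth direction:** my estimates ranged from about -134° to -139°. I used -135°, and the cell seated firmly. I did not measure its final tilt separately.

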